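Round-bottom flasks onto their cork rings

TASK

Take the four stoppered round-bottom flasks out of the tray and stand each one on the cork ring made for its size: the smallest flask on the ring with the smallest bore, and so on up to the largest. Carry them upright and lower them gently, never letting one drop or tip over; at the end every ball is seated squarely in its bore with the neck upright, and the rings lie flat on the counter.

Things in the scene. Friction and masses are not known exactly. Their poses are not given: they have to be found in the camera images.
- flask_25: The smallest of four loose clear-glass round-bottom flasks: ball 41 mm across, round neck 18 mm across ending 59 mm above the ball's centre, then a fixed white stopper, narrower than the neck, 13 mm tall. Origin: centre of the ball; z runs up the neck. Grip by the neck, 15 to 18 mm below its end. Starts upright in an opening of the tray.
- flask_50: The second smallest of four loose clear-glass round-bottom flasks: ball 51 mm across, round neck 22 mm across ending 68 mm above the ball's centre, then a fixed white stopper, narrower than the neck, 13 mm tall. Origin: centre of the ball; z runs up the neck. Grip by the neck, 15 to 18 mm below its end. Starts upright in an opening of the tray.
- flask_100: The second largest of four loose clear-glass round-bottom flasks: ball 64 mm across, round neck 26 mm across ending 80 mm above the ball's centre, then a fixed white stopper, narrower than the neck, 13 mm tall. Origin: centre of the ball; z runs up the neck. Grip by the neck, 15 to 18 mm below its end. Starts upright in an opening of the tray.
- flask_250: The largest of four loose clear-glass round-bottom flasks: ball 85 mm across, round neck 28 mm across ending 98 mm above the ball's centre, then a fixed white stopper, narrower than the neck, 13 mm tall. Origin: centre of the ball; z runs up the neck. Grip by the neck, 15 to 18 mm below its end. Starts upright in an opening of the tray.
- ring_a: The smallest of four loose cork rings lying flat on the counter: outer diameter 58 mm, bore 27 mm, height 26 mm, about 60 g. Origin at the centre of its underside, z up. The ball of the smallest flask fits it: seated squarely, the ball's centre stands 41 mm above the counter.
- ring_b: The second smallest of four loose cork rings lying flat on the counter: outer diameter 70 mm, bore 34 mm, height 26 mm, about 60 g. Origin at the centre of its underside, z up. The ball of the second smallest flask fits it: seated squarely, the ball's centre stands 45 mm above the counter.
- ring_c: The second largest of four loose cork rings lying flat on the counter: outer diameter 86 mm, bore 43 mm, height 28 mm, about 60 g. Origin at the centre of its underside, z up. The ball of the second largest flask fits it: seated squarely, the ball's centre stands 52 mm above the counter.
- ring_d: The largest of four loose cork rings lying flat on the counter: outer diameter 108 mm, bore 58 mm, height 30 mm, about 60 g. Origin at the centre of its underside, z up. The ball of the largest flask fits it: seated squarely, the ball's centre stands 61 mm above the counter.
- flask_tray: Grey plastic flask tray, 188 x 188 mm, top face 30 mm above the counter, fixed. Four equal round openings 36 mm in diameter at +-50 mm in its x and y; each holds one flask, the ball resting on the opening's edge. Origin at the centre of its underside, z up.
There are look-alikes about, which are no part of the job. Leave any red or turquoise look-alike of the ring_b alone.

How it is judged:
At the end, for the whole second after the job is handed in: Each flask rests on the ring of its own size: ball centre within 9 mm of the ring's axis and within 6 mm of its seated height (given with each ring), neck within 14 degrees of upright, ring flat on the counter, all released and at rest (horizontal distance between flask_25 and ring_a below 0.009 m and z of flask_25 in the frame of ring_a between 0.0354 and 0.0474 m and angle between each of flask_25, flask_50, flask_100, flask_250's own z axis and vertical below 0.25 rad and linear speed of each of flask_25, flask_50, flask_100, flask_250 below 0.03 m/s and angular speed of each of flask_25, flask_50, flask_100, flask_250 below 0.3 rad/s and height (world z) of each of ring_a, ring_b, ring_c, ring_d below 0.006 m and angle between each of ring_a, ring_b, ring_c, ring_d's own z axis and vertical below 0.1 rad and horizontal distance between flask_50 and ring_b below 0.009 m and z of flask_50 in the frame of ring_b between 0.039 and 0.051 m and horizontal distance between flask_100 and ring_c below 0.009 m and z of flask_100 in the frame of ring_c between 0.0457 and 0.0577 m and horizontal distance between flask_250 and ring_d below 0.009 m and z of flask_250 in the frame of ring_d between 0.0551 and 0.0671 m); the robot touches nothing.
It fails at once if a flask falls: it moves faster than 0.7 m/s with no finger on it (a drop of more than about 25 mm) ((linear speed of flask_25 above 0.7 m/s and contact force between the fingers and flask_25 below 0.05 N) or (linear speed of flask_50 above 0.7 m/s and contact force between the fingers and flask_50 below 0.05 N) or (linear speed of flask_100 above 0.7 m/s and contact force between the fingers and flask_100 below 0.05 N) or (linear speed of flask_250 above 0.7 m/s and contact force between the fingers and flask_250 below 0.05 N)).
It fails at once if a flask is tipped by more than 46 degrees (angle between any of flask_25, flask_50, flask_100, flask_250's own z axis and vertical above 0.8 rad).
It also fails if it takes over 112 s, if anything falls off the work surface, if the arm or the gripper's body presses on something with over 40 N, if the wrist force passes 120 N, or if a joint passes its speed limit or range.

ROBOT

A 7-joint arm with a two-finger parallel gripper is mounted at the origin on a cart in front of the work surface, level with it; the furniture and walls round the work are solid. World frame = base frame: x ahead of the robot, y to its left, z up, the work surface at z = 0. Lengths are in m, angles in rad, forces in N, time in s.
With the tool pointing down it reaches from about 0.4 to 0.85 m from the base axis. Payload 10.4 kg.
Tool frame: the origin (TCP) lies on the centre line of the jaws, within the pads' length; the fingertips stand r.finger_overhang ahead of it and the grasp point (between the pads) lies 5 mm behind it (r.finger_overhang is the distance from the TCP to the fingertips, in m); z points along the fingers, y is the line along which they close (so a half turn about z gives the same grasp; the last joint's range is limited). The gripper opens to 87 mm and grips with 3 to 60 N. Pads are 19 mm wide; open, the fingers measure 117 mm over their backs; the gripper's body (75 mm by 190 mm) begins 51 mm behind the grasp point.
Start: joints at [-1.306, 0.332, -0.065, 1.46, 0.022, 1.35, -0.088], TCP at [0.177, 0.599, 0.237] pointing down, gripper open.
Joint ranges: [-2.6, 2.6], [-0.5, 2.12], [-1.47, 1.34], [0.16, 2.42], [-1.27, 4.41], [0.06, 2.06], [-2.6, 2.6]. Speed limits (rad/s): [2.22, 2.22, 2.79, 2.79, 3.14, 3.14, 3.14].

INTERFACE

Orientations are given as a unit quaternion [x, y, z, w].
In Python, from bench import read_state, viewer, r gives the robot as it stands.
- The arm moves only by the tool carry_out, never from a script. Its argument "moves" is a list of rows, each a list of 6 numbers: the shift along the tool's x, y, z in units of 40 mm (1.0 is 40 mm), then the turn, a rotation vector about the tool's x, y, z in units of 8 degrees (1.0 is 8 degrees). A call has 1 to 20 rows; each row shifts and turns the commanded pose from where the row before left it, along the tool's axes as they then stand; what a row does not reach is not made up. A row lasts 1/8 s, in which the tool goes at most 62.5 mm and 10.7 degrees, less where a joint would pass 70% of its speed; a pose out of reach is approached as far as the arm can. A call is refused whole if a number of a shift passes 1 or a number of a turn 1, either way. A call with a gripper value outside its range is refused whole. "fingers" is the finger opening in mm, from 0 to 87, set as the call begins (left out, the last holds). The fingers move at their own pace and stop on an object; "force" is the grip in N (left out, the last holds). Time passes only in rows, so rows that do not move let the fingers close. It gives the time, the measured TCP pose, the force, the opening and the grip force at its end, in the units of the state.
- read_state(): the state, without advancing time (a new reading comes with each control period).
- viewer.camera(name): name is "scene" or "top" or "wrist"; returns a dict with "pixels" (400x640x3 uint8, red, green, blue), "range_z" (400x640 float32, m along the optical axis (not along the pixel's ray), 0 where there is no reading), "fx", "fy", "cx", "cy" (pixels), "k1" (the pictures are not rectified: a ray, as slopes to the right and down, at radius r is drawn at 1 + k1 r^2 times it, then the intrinsics apply), "xyz" and "orientation" of the camera in the world. Camera axes: x right, y down, z forward; pixel columns grow to the right and rows downward; lengths in m; the calibration is good to about 2 mm. A picture is of the moment at which its call begins.
- r.close_job(): hands the job in; it is judged then, once.
The state is a dict: "time": time; "joint_positions": joint angles; "joint_vel": joint speeds; "joint_torque": joint torques, N m; "ee_pos": TCP position; "eef_rot": TCP orientation; "ft_force": force on the tool from outside, world axes, zero at the start; "torque": the same for the moment, N m; "width": finger opening in m; "grip_force": force on a finger pad.
Only numpy, scipy, OpenCV 4.12 (cv2) and the standard library are available. Lean on these libraries where they do the work, as an engineer would, in place of code of your own. Each camera call takes 0.05 s, during which the arm holds its last target. There are 200 camera calls.

## Working session

There is one attempt and no reset: what is moved stays moved. The work goes in short steps, Python scripts to look and compute and a tool call to move; the robot and the scene stay as the last step left them, time stands still between calls to the robot, and variables do not carry over. Pictures are saved under pics/ and viewed, at most 14 in all, crops included, and the job is handed in when it is done.

Besides the shell and the picture viewer there is one more tool, called after "Call:" by a JSON object that holds its "name" and its "arguments". carry_out: Moves the arm, as the interface text tells. Its arguments: {"type":"object","properties":{"moves":{"type":"array","items":{"type":"array","items":{"type":"number"}}},"fingers":{"type":"number"},"force":{"type":"number"}},"required":["moves"]}

```bash
mkdir -p pics; cat > h.py <<'E'
import numpy as np,cv2
from bench import read_state,viewer,r
from scipy.spatial.transform import Rotation as R
def cloud(c):
    h,w=c["range_z"].shape
    v,u=np.mgrid[0:h,0:w].astype(float)
    K=np.array([[c["fx"],0,c["cx"]],[0,c["fy"],c["cy"]],[0,0,1]])
    p=cv2.undistortPoints(np.stack([u,v],-1).reshape(-1,1,2),K,np.array([c["k1"],0,0,0.])).reshape(h,w,2)
    z=c["range_z"]; P=np.dstack([p[...,0]*z,p[...,1]*z,z])
    P=P@R.from_quat(c["orientation"]).as_matrix().T+np.array(c["xyz"])
    P[z<=0]=np.nan
    return P
def save(n,im): cv2.imwrite("pics/"+n,im[...,::-1])
E
python3 - <<'E'
from h import *
s=read_state();print(s["time"],s["ee_pos"],s["eef_rot"],r.finger_overhang,s["width"])
for n in("top","scene"):
    c=viewer.camera(n);save(n+"0.png",c["pixels"]);np.savez(n+"0.npz",**c);print(n,c["xyz"],c["orientation"],c["fx"],c["k1"])
E
```

```text
0.0 [0.17728636 0.59894318 0.23574747] [ 1.43380130e-01  9.89667431e-01 -7.15006014e-04 -5.60033434e-05] 0.014 0.08738897743381435
top [0.31937751 0.00713891 0.92448426] [-0.70195494  0.70442332 -0.07359964  0.07503419] 363.1709209313322 0.0025582507589624335
scene [-0.00975933 -0.45185228  0.80075877] [ 0.85118308 -0.36029034  0.15769743 -0.34757697] 427.2164170029834 -0.032349178251216915
```

View pics/top0.png

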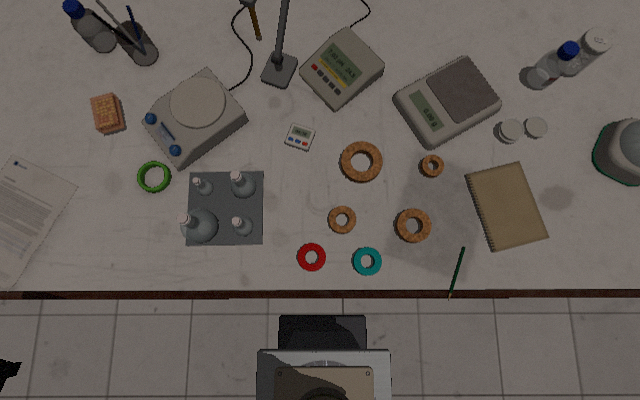

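View pics/scene0.png

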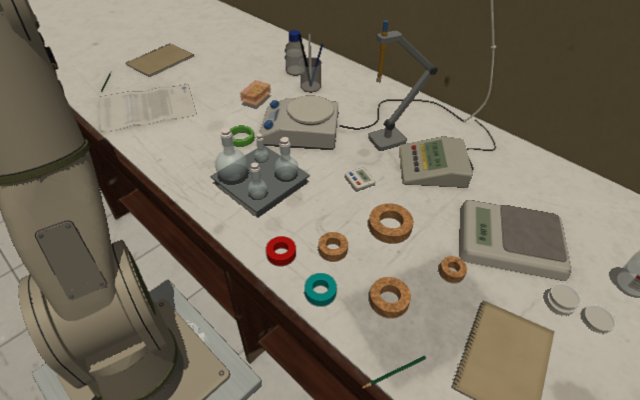

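Top view: the flasks are at (202,185) small, (241,226) and (242,183) middle, and (200,225) the largest. The cork rings are at (432,166), (342,220), (413,226) and (361,161); the red ring (311,257), turquoise (367,261) and green (154,177) are decoys. Next I measure.

```bash
cat > meas.py <<'E'
from h import *
def ringfit(P,xy,zlo,zhi,rad):
    m=(P[...,2]>zlo)&(P[...,2]<zhi)&(np.hypot(P[...,0]-xy[0],P[...,1]-xy[1])<rad)
    return m
E
python3 - <<'E'
from h import *
for n,seeds in(("top",dict(a=(432,166),b=(342,220),c=(413,226),d=(361,161))),("scene",dict(a=(453,268),b=(333,245),c=(390,297),d=(391,222)))):
    c=dict(np.load(n+"0.npz"));P=cloud(c);px=c["pixels"]
    hsv=cv2.cvtColor(px,cv2.COLOR_RGB2HSV)
    for k,(u,v) in seeds.items():
        ctr=np.nanmedian(P[v-2:v+3,u-2:u+3].reshape(-1,3),0)
        H={'a':.026,'b':.026,'c':.028,'d':.03}[k]
        xy=ctr[:2]
        for it in range(4):
            m=(abs(P[...,2]-H)<.006)&(np.hypot(P[...,0]-xy[0],P[...,1]-xy[1])<.068)&(hsv[...,1]>70)
            Q=P[m]; (x,y),rr=cv2.minEnclosingCircle((Q[:,:2]*1000).astype(np.float32)); xy=np.array([x,y])/1000
        rad=np.hypot(*(Q[:,:2]-xy).T)
        print(n,k,"ctr",xy.round(4),"outer d",round(2*rr,1),"bore",round(2000*np.percentile(rad,1),1),"z",np.median(Q[:,2]).round(4),len(Q))
    # tray
    m=(abs(P[...,2]-.03)<.004)&(hsv[...,2]<140)&(P[...,1]>.1)&(P[...,1]<.55)&(P[...,0]>.3)&(P[...,0]<.65)
    m=cv2.morphologyEx(m.astype(np.uint8),cv2.MORPH_OPEN,np.ones((3,3)))
    nn,l,st,_=cv2.connectedComponentsWithStats(m);i=1+np.argmax(st[1:,4]);Q=P[l==i]
    rc=cv2.minAreaRect((Q[:,:2]*1000).astype(np.float32));print(n,"tray",rc,np.median(Q[:,2]),st[i])
    if n=="top":
        for (u,v) in((202,185),(242,183),(200,225),(241,226)):
            p=P[v-18:v+18,u-18:u+18].reshape(-1,3);j=np.nanargmax(p[:,2]);t=p[p[:,2]>p[j,2]-.006];print("peak",(u,v),np.median(t,0).round(4),len(t))
        # tall things
        hi=(P[...,2]>.06)
        nn,l,st,ce=cv2.connectedComponentsWithStats(hi.astype(np.uint8))
        for i in range(1,nn):
            if st[i,4]>30:
                Q=P[l==i];print("tall",st[i],Q.min(0).round(2),Q.max(0).round(2))
E
```

```text
top a ctr [ 0.6028 -0.2839] outer d 58.0 bore 26.1 z 0.0253 304
top b ctr [ 0.4628 -0.0473] outer d 69.4 bore 34.6 z 0.0256 456
top c ctr [ 0.4468 -0.2257] outer d 85.7 bore 43.0 z 0.0274 699
top d ctr [ 0.6148 -0.1003] outer d 108.7 bore 58.0 z 0.0294 942
top tray ((493.3797607421875, 246.32086181640625), (189.779296875, 188.09107971191406), 1.4971723556518555) 0.029838339962058924 [ 188  171   75   75 3264]
peak (202, 185) [0.542  0.2966 0.1104] 32
peak (242, 183) [0.5427 0.1976 0.1492] 59
peak (200, 225) [0.4418 0.2907 0.1791] 44
peak (241, 226) [0.443  0.1961 0.1286] 47
tall [  61    0   89   55 2129] [0.89 0.46 0.06] [1.01 0.65 0.19]
tall [239   0  23  42 294] [0.82 0.13 0.21] [0.84 0.16 0.34]
tall [271   0  19  65 526] [0.87 0.08 0.06] [0.97 0.14 0.18]
tall [ 536   27   77   52 1985] [ 0.82 -0.72  0.06] [ 0.93 -0.56  0.15]
tall [ 152   67   93   90 4460] [0.62 0.2  0.06] [0.86 0.44 0.1 ]
tall [145 113  13  12 109] [0.7  0.42 0.06] [0.73 0.45 0.07]
tall [614 119  26  51 797] [ 0.58 -0.8   0.06] [ 0.71 -0.73  0.1 ]
tall [230 171  26  27 540] [0.51 0.17 0.06] [0.57 0.23 0.15]
tall [192 178  15  11 100] [0.53 0.29 0.06] [0.55 0.3  0.11]
tall [ 177  208   41   36 1101] [0.4  0.25 0.06] [0.48 0.33 0.18]
tall [232 216  19  19 277] [0.42 0.17 0.06] [0.47 0.22 0.13]
tall [  0 359  22  33 356] [0.14 0.5  0.22] [0.19 0.56 0.32]
tall [306 393  37   7 166] [ 0.06 -0.04  0.06] [0.08 0.04 0.1 ]
scene a ctr [ 0.6033 -0.2858] outer d 59.9 bore 25.9 z 0.0249 381
scene b ctr [ 0.4621 -0.0474] outer d 72.5 bore 33.2 z 0.0252 475
scene c ctr [ 0.4466 -0.2269] outer d 87.9 bore 42.4 z 0.0271 915
scene d ctr [ 0.615  -0.0999] outer d 112.4 bore 56.1 z 0.0294 885
scene tray ((491.8774108886719, 245.72003173828125), (190.92770385742188, 190.25827026367188), 89.97150421142578) 0.02950717354772392 [ 213  147   94   65 1845]
```

Each outer diameter and bore matches its ring (a 58/26, b 69/34, c 86/43, d 108/58). The tray is square to the world at (0.493, 0.246), and the stopper heights match the sizes. I'll take the tallest flask first, so the gripper body clears the others. First, align the tool to the world axes and move above flask_250.

Call:
{"name": "carry_out", "arguments": {"moves": [[0, 0, 0, 0, 0, -0.69], [0, 0, 0, 0, 0, -0.69], [0, 0, 0, 0, 0, -0.68], [-0.3, -0.4, 0, 0, 0, 0], [-0.7, -0.8, 0, 0, 0, 0], [-0.75, -0.85, 0, 0, 0, 0], [-0.75, -0.85, 0, 0, 0, 0], [-0.75, -0.85, 0, 0, 0, 0], [-0.75, -0.85, 0, 0, 0, 0], [-0.75, -0.85, 0, 0, 0, 0], [-0.75, -0.85, 0, 0, 0, 0], [-0.7, -0.8, 0, 0, 0, 0], [-0.45, -0.48, 0, 0, 0, 0], [0, 0, 0, 0, 0, 0], [0, 0, 0, 0, 0, 0]], "fingers": 60, "force": 20}}

```text
time: 1.98
ee_pos: [0.4429, 0.2959, 0.2365]
eef_rot: [0.001, 1.0, 0.0, -0.0]
ft_force: [0.7, 0.6, 0.1]
width: 0.0599
grip_force: 0.0
```

```bash
python3 - <<'E'
from h import *
c=viewer.camera("wrist");save("w1.png",c["pixels"]);P=cloud(c);z=P[...,2]
for lo,hi,X,Y,n in((.170,.182,.443,.296,'250'),(.120,.131,.443,.196,'50'),(.138,.152,.543,.196,'100'),(.1,.113,.543,.296,'25')):
    m=(z>lo)&(z<hi)&(np.hypot(P[...,0]-X,P[...,1]-Y)<.035)
    if m.sum()>5:
        q=P[m];print(n,m.sum(),((q.min(0)+q.max(0))/2).round(4),np.median(q,0).round(4),np.ptp(q,0).round(4))
E
```

```text
250 678 [0.443  0.2942 0.1757] [0.4421 0.2942 0.179 ] [0.0235 0.0243 0.0114]
50 287 [0.445  0.1947 0.1252] [0.4443 0.1956 0.1284] [0.0171 0.0172 0.0103]
25 178 [0.5433 0.296  0.1062] [0.541  0.296  0.1102] [0.0146 0.0138 0.0122]
```

View pics/w1.png

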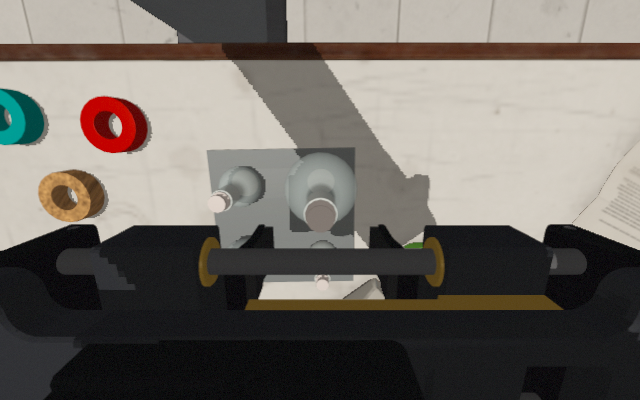

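The wrist view shows flask_250's stopper at (320,215), below the jaws, at (0.443, 0.2945), which agrees with the tray estimate. Descend to TCP z=0.145 and grip.

Call:
{"name": "carry_out", "arguments": {"moves": [[0, -0.03, 0.3, 0, 0, 0], [0, 0, 0.5, 0, 0, 0], [0, 0, 0.5, 0, 0, 0], [0, 0, 0.5, 0, 0, 0], [0, 0, 0.3, 0, 0, 0], [0, 0, 0.19, 0, 0, 0], [0, 0, 0, 0, 0, 0], [0, 0, 0, 0, 0, 0]]}}

```text
time: 3.02
ee_pos: [0.4436, 0.2951, 0.1456]
eef_rot: [0.0, 1.0, 0.0, 0.0]
ft_force: [0.2, 0.4, -1.0]
width: 0.0597
grip_force: 0.0
```

Call:
{"name": "carry_out", "arguments": {"moves": [[0, 0, 0, 0, 0, 0], [0, 0, 0, 0, 0, 0], [0, 0, 0, 0, 0, 0], [0, 0, 0, 0, 0, 0], [0, 0, 0, 0, 0, 0], [0, 0, 0, 0, 0, 0], [0, 0, 0, 0, 0, 0], [0, 0, 0, 0, 0, 0]], "fingers": 20, "force": 25}}

```text
time: 4.03
ee_pos: [0.4434, 0.2949, 0.145]
eef_rot: [0.0, 1.0, 0.0, 0.0]
ft_force: [-0.4, -0.8, -0.2]
width: 0.0276
grip_force: 25.0
```

Call:
{"name": "carry_out", "arguments": {"moves": [[0, 0, -0.1, 0, 0, 0], [0, 0, -0.2, 0, 0, 0], [0, 0, -0.3, 0, 0, 0], [0, 0, -0.4, 0, 0, 0], [0, 0, -0.5, 0, 0, 0], [0, 0, -0.5, 0, 0, 0], [0, 0, -0.5, 0, 0, 0], [0, 0, -0.5, 0, 0, 0], [0, 0, -0.4, 0, 0, 0], [0, 0, -0.3, 0, 0, 0], [0, 0, -0.2, 0, 0, 0], [0, 0, 0, 0, 0, 0]]}}

```text
time: 5.52
ee_pos: [0.4434, 0.2949, 0.3012]
eef_rot: [0.0, 1.0, 0.0, 0.0]
ft_force: [0.2, -0.4, -1.2]
width: 0.0273
grip_force: 25.0
```

Call:
{"name": "carry_out", "arguments": {"moves": [[-0.04, -0.1, 0, 0, 0, 0], [-0.1, -0.25, 0, 0, 0, 0], [-0.2, -0.45, 0, 0, 0, 0], [-0.28, -0.65, 0, 0, 0, 0], [-0.3, -0.7, 0, 0, 0, 0], [-0.3, -0.7, 0, 0, 0, 0], [-0.3, -0.7, 0, 0, 0, 0], [-0.3, -0.7, 0, 0, 0, 0], [-0.3, -0.7, 0, 0, 0, 0], [-0.3, -0.7, 0, 0, 0, 0], [-0.3, -0.7, 0, 0, 0, 0], [-0.3, -0.7, 0, 0, 0, 0], [-0.3, -0.7, 0, 0, 0, 0], [-0.3, -0.65, 0, 0, 0, 0], [-0.3, -0.55, 0, 0, 0, 0], [-0.25, -0.35, 0, 0, 0, 0], [-0.15, -0.2, 0, 0, 0, 0], [-0.1, -0.08, 0, 0, 0, 0], [0, 0, 0, 0, 0, 0], [0, 0, 0, 0, 0, 0]]}}

```text
time: 8.02
ee_pos: [0.62, -0.0876, 0.301]
eef_rot: [-0.0, 1.0, 0.0, 0.0]
ft_force: [-0.7, -0.1, -1.4]
width: 0.0275
grip_force: 25.0
```

Call:
{"name": "carry_out", "arguments": {"moves": [[0.06, -0.15, 0.1, 0, 0, 0], [0.06, -0.16, 0.25, 0, 0, 0], [0, 0, 0.4, 0, 0, 0], [0, 0, 0.5, 0, 0, 0], [0, 0, 0.5, 0, 0, 0], [0, 0, 0.5, 0, 0, 0], [0, 0, 0.5, 0, 0, 0], [0, 0, 0.4, 0, 0, 0], [0, 0, 0.3, 0, 0, 0], [0, 0, 0.2, 0, 0, 0], [0, 0, 0.15, 0, 0, 0], [0, 0, 0, 0, 0, 0], [0, 0, 0, 0, 0, 0]]}}

```text
time: 9.65
ee_pos: [0.6156, -0.1008, 0.1494]
eef_rot: [0.0, 1.0, 0.0, 0.0]
ft_force: [-0.2, 0.4, -0.6]
width: 0.0272
grip_force: 25.0
```

```bash
python3 - <<'E'
from h import *
s=read_state();print(s["ee_pos"],s["ft_force"])
c=viewer.camera("scene");u,v=391,200
save("s1.png",cv2.resize(c["pixels"][100:280,280:520],None,fx=3,fy=3,interpolation=cv2.INTER_CUBIC))
E
```

```text
[ 0.61555645 -0.10080586  0.14940752] [-0.15097139  0.41095864 -0.58500717]
```

View pics/s1.png

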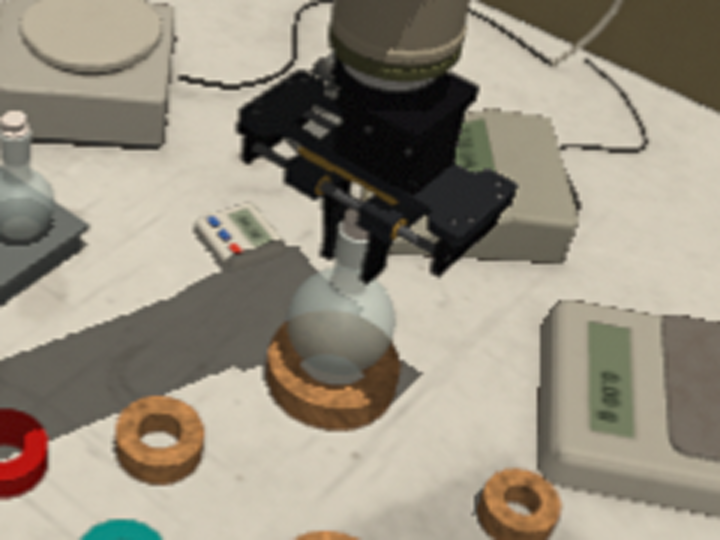

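The crop shows flask_250 upright in the jaws, centred over ring_d at (333,375), about 12 mm above its seat. Lower it slowly.

Call:
{"name": "carry_out", "arguments": {"moves": [[0, 0, 0.06, 0, 0, 0], [0, 0, 0.06, 0, 0, 0], [0, 0, 0.05, 0, 0, 0], [0, 0, 0.04, 0, 0, 0], [0, 0, 0.03, 0, 0, 0], [0, 0, 0.03, 0, 0, 0], [0, 0, 0, 0, 0, 0], [0, 0, 0, 0, 0, 0]]}}

```text
time: 10.7
ee_pos: [0.6153, -0.1008, 0.1382]
eef_rot: [0.0, 1.0, 0.0, 0.0]
ft_force: [0.6, 0.2, -1.8]
width: 0.0273
grip_force: 25.0
```

Call:
{"name": "carry_out", "arguments": {"moves": [[0, 0, 0.02, 0, 0, 0], [0, 0, 0.02, 0, 0, 0], [0, 0, 0, 0, 0, 0], [0, 0, 0, 0, 0, 0]]}}

```text
time: 11.2
ee_pos: [0.616, -0.1009, 0.1375]
eef_rot: [0.0, 1.0, -0.0, 0.001]
ft_force: [1.3, -0.6, 4.8]
width: 0.0268
grip_force: 25.0
```

In contact (+5 N) at the expected height. Release and rise.

Call:
{"name": "carry_out", "arguments": {"moves": [[0, 0, 0, 0, 0, 0], [0, 0, 0, 0, 0, 0], [0, 0, 0, 0, 0, 0], [0, 0, 0, 0, 0, 0], [0, 0, 0, 0, 0, 0], [0, 0, -0.2, 0, 0, 0], [0, 0, -0.4, 0, 0, 0], [0, 0, -0.5, 0, 0, 0], [0, 0, -0.6, 0, 0, 0], [0, 0, -0.6, 0, 0, 0], [0, 0, -0.4, 0, 0, 0], [0, 0, -0.2, 0, 0, 0]], "fingers": 56}}

```text
time: 12.7
ee_pos: [0.6155, -0.1008, 0.2538]
eef_rot: [0.0, 1.0, 0.0, 0.001]
ft_force: [0.1, 0.1, -1.2]
width: 0.056
grip_force: 0.0
```

```bash
cat > chk.py <<'E'
from h import *
import sys
# stopper positions (top cam) near given x,y and height
def chk(cam,items):
    c=viewer.camera(cam);P=cloud(c)
    for n,X,Y,zt in items:
        m=(abs(P[...,2]-zt+.004)<.008)&(np.hypot(P[...,0]-X,P[...,1]-Y)<.035);q=P[m]
        if len(q)>5: print(cam,n,len(q),((q.min(0)+q.max(0))/2).round(4),"zmax",q[:,2].max().round(4))
        else: print(cam,n,"none")
    return c
E
python3 - <<'E'
from chk import *
chk("top",[("250",.615,-.1,.172),("100",.543,.196,.1495),("50",.443,.196,.129)]);print(read_state()["ee_pos"])
E
```

```text
top 250 none
top 100 92 [0.5432 0.1978 0.1447] zmax 0.1518
top 50 65 [0.4443 0.1942 0.1244] zmax 0.1314
[ 0.6156746  -0.10078881  0.25421283]
```

Call:
{"name": "carry_out", "arguments": {"moves": [[0.05, 0.2, 0, 0, 0, 0], [0.12, 0.45, 0, 0, 0, 0], [0.18, 0.7, 0, 0, 0, 0], [0.2, 0.8, 0, 0, 0, 0], [0.2, 0.8, 0, 0, 0, 0], [0.2, 0.8, 0, 0, 0, 0], [0.2, 0.8, 0, 0, 0, 0], [0.2, 0.8, 0, 0, 0, 0], [0.2, 0.8, 0, 0, 0, 0], [0.2, 0.7, 0, 0, 0, 0], [0.17, 0.4, 0, 0, 0, 0], [0.1, 0.2, 0, 0, 0, 0], [0, 0, 0, 0, 0, 0], [0, 0, 0, 0, 0, 0]]}}

```text
time: 14.5
ee_pos: [0.5349, 0.1961, 0.2526]
eef_rot: [0.001, 1.0, -0.0, 0.0]
ft_force: [-0.5, -0.2, 0.5]
width: 0.0559
grip_force: 0.0
```

```bash
python3 - <<'E'
from chk import *
chk("wrist",[("100",.543,.196,.1495),("25",.543,.296,.112),("50",.443,.196,.129)]);print(read_state()["ee_pos"])
c=chk("top",[("250",.615,-.1,.172)])
save("t2.png",cv2.resize(c["pixels"][110:260,280:460],None,fx=3,fy=3))
E
```

```text
wrist 100 452 [0.5439 0.196  0.1447] zmax 0.1517
wrist 25 187 [0.543  0.2956 0.1064] zmax 0.1129
wrist 50 341 [0.4452 0.1943 0.1238] zmax 0.1304
[0.53493002 0.19612629 0.25256838]
top 250 107 [ 0.616  -0.1011  0.1672] zmax 0.1745
```

View pics/t2.png

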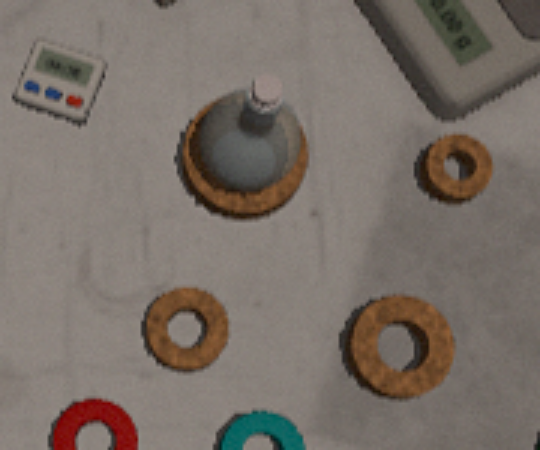

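flask_250 stands seated and upright in ring_d (250,150 in the crop), its stopper right above the ring centre. Now flask_100 at (0.5435, 0.196): shift x by 8.5 mm, descend to 0.115 and grip.

Call:
{"name": "carry_out", "arguments": {"moves": [[-0.1, 0, 0.1, 0, 0, 0], [-0.12, 0, 0.3, 0, 0, 0], [0, 0, 0.5, 0, 0, 0], [0, 0, 0.5, 0, 0, 0], [0, 0, 0.5, 0, 0, 0], [0, 0, 0.5, 0, 0, 0], [0, 0, 0.5, 0, 0, 0], [0, 0, 0.35, 0, 0, 0], [0, 0, 0.2, 0, 0, 0], [0, 0, 0, 0, 0, 0], [0, 0, 0, 0, 0, 0]]}}

```text
time: 15.98
ee_pos: [0.5437, 0.1974, 0.1151]
eef_rot: [0.0, 1.0, 0.0, 0.0]
ft_force: [-0.1, 0.1, -0.0]
width: 0.0556
grip_force: 0.0
```

Call:
{"name": "carry_out", "arguments": {"moves": [[0, 0, 0, 0, 0, 0], [0, 0, 0, 0, 0, 0], [0, 0, 0, 0, 0, 0], [0, 0, 0, 0, 0, 0], [0, 0, 0, 0, 0, 0], [0, 0, 0, 0, 0, 0], [0, 0, 0, 0, 0, 0]], "fingers": 18}}

```text
time: 16.85
ee_pos: [0.5434, 0.1972, 0.1146]
eef_rot: [0.0, 1.0, 0.0, 0.0]
ft_force: [-1.2, -1.3, 1.4]
width: 0.0255
grip_force: 25.0
```

Call:
{"name": "carry_out", "arguments": {"moves": [[0, 0, -0.1, 0, 0, 0], [0, 0, -0.2, 0, 0, 0], [0, 0, -0.35, 0, 0, 0], [0, 0, -0.5, 0, 0, 0], [0, 0, -0.5, 0, 0, 0], [0, 0, -0.5, 0, 0, 0], [0, 0, -0.45, 0, 0, 0], [0, 0, -0.3, 0, 0, 0], [0, 0, -0.2, 0, 0, 0], [0, 0, 0, 0, 0, 0]]}}

```text
time: 18.1
ee_pos: [0.5435, 0.1973, 0.2388]
eef_rot: [0.0, 1.0, 0.0, 0.0]
ft_force: [-0.5, 0.3, -1.9]
width: 0.0254
grip_force: 25.0
```

Call:
{"name": "carry_out", "arguments": {"moves": [[0.02, -0.1, 0, 0, 0, 0], [0.06, -0.25, 0, 0, 0, 0], [0.1, -0.45, 0, 0, 0, 0], [0.14, -0.65, 0, 0, 0, 0], [0.16, -0.75, 0, 0, 0, 0], [0.17, -0.75, 0, 0, 0, 0], [0.17, -0.75, 0, 0, 0, 0], [0.17, -0.75, 0, 0, 0, 0], [0.17, -0.75, 0, 0, 0, 0], [0.17, -0.75, 0, 0, 0, 0], [0.17, -0.75, 0, 0, 0, 0], [0.17, -0.75, 0, 0, 0, 0], [0.17, -0.75, 0, 0, 0, 0], [0.16, -0.75, 0, 0, 0, 0], [0.14, -0.6, 0, 0, 0, 0], [0.12, -0.4, 0, 0, 0, 0], [0.1, -0.25, 0, 0, 0, 0], [0.06, -0.13, 0, 0, 0, 0], [0, 0, 0, 0, 0, 0], [0, 0, 0, 0, 0, 0]]}}

```text
time: 20.6
ee_pos: [0.4467, -0.2152, 0.2385]
eef_rot: [-0.0, 1.0, 0.0, -0.0]
ft_force: [0.0, 0.4, -1.4]
width: 0.0254
grip_force: 25.0
```

Call:
{"name": "carry_out", "arguments": {"moves": [[0, -0.13, 0.1, 0, 0, 0], [0, -0.14, 0.25, 0, 0, 0], [0, 0, 0.4, 0, 0, 0], [0, 0, 0.5, 0, 0, 0], [0, 0, 0.5, 0, 0, 0], [0, 0, 0.45, 0, 0, 0], [0, 0, 0.35, 0, 0, 0], [0, 0, 0.2, 0, 0, 0], [0, 0, 0.15, 0, 0, 0], [0, 0, 0.06, 0, 0, 0], [0, 0, 0.06, 0, 0, 0], [0, 0, 0.05, 0, 0, 0], [0, 0, 0.04, 0, 0, 0], [0, 0, 0.03, 0, 0, 0], [0, 0, 0, 0, 0, 0], [0, 0, 0, 0, 0, 0]]}}

```text
time: 22.6
ee_pos: [0.4465, -0.2267, 0.113]
eef_rot: [0.0, 1.0, 0.0, 0.0]
ft_force: [-0.1, 0.5, -0.9]
width: 0.0253
grip_force: 25.0
```

Call:
{"name": "carry_out", "arguments": {"moves": [[0, 0, 0.025, 0, 0, 0], [0, 0, 0.025, 0, 0, 0], [0, 0, 0.02, 0, 0, 0], [0, 0, 0, 0, 0, 0], [0, 0, 0, 0, 0, 0]]}}

```text
time: 23.22
ee_pos: [0.4464, -0.2267, 0.1101]
eef_rot: [0.0, 1.0, 0.0, 0.0]
ft_force: [0.7, 0.5, -1.0]
width: 0.0254
grip_force: 25.0
```

Call:
{"name": "carry_out", "arguments": {"moves": [[0, 0, 0.02, 0, 0, 0], [0, 0, 0.02, 0, 0, 0], [0, 0, 0, 0, 0, 0], [0, 0, 0, 0, 0, 0]]}}

```text
time: 23.72
ee_pos: [0.4471, -0.2269, 0.1093]
eef_rot: [0.0, 1.0, 0.0, 0.001]
ft_force: [-0.7, 1.6, 9.0]
width: 0.0256
grip_force: 25.0
```

Call:
{"name": "carry_out", "arguments": {"moves": [[0, 0, -0.01, 0, 0, 0], [0, 0, 0, 0, 0, 0], [0, 0, 0, 0, 0, 0], [0, 0, 0, 0, 0, 0], [0, 0, 0, 0, 0, 0], [0, 0, -0.2, 0, 0, 0], [0, 0, -0.4, 0, 0, 0], [0, 0, -0.5, 0, 0, 0], [0, 0, -0.6, 0, 0, 0], [0, 0, -0.6, 0, 0, 0], [0, 0, -0.4, 0, 0, 0], [0, 0, -0.2, 0, 0, 0]], "fingers": 56}}

```text
time: 25.22
ee_pos: [0.4467, -0.2268, 0.2261]
eef_rot: [0.0, 1.0, 0.0, 0.001]
ft_force: [-0.1, 0.4, -0.0]
width: 0.0561
grip_force: 0.0
```

Call:
{"name": "carry_out", "arguments": {"moves": [[0, 0.2, 0, 0, 0, 0], [0, 0.45, 0, 0, 0, 0], [0, 0.7, 0, 0, 0, 0], [0, 0.8, 0, 0, 0, 0], [0, 0.8, 0, 0, 0, 0], [0.02, 0.8, 0, 0, 0, 0], [0.02, 0.8, 0, 0, 0, 0], [0.02, 0.8, 0, 0, 0, 0], [0, 0.8, 0, 0, 0, 0], [0, 0.8, 0, 0, 0, 0], [0, 0.8, 0, 0, 0, 0], [0, 0.8, 0, 0, 0, 0], [0, 0.8, 0, 0, 0, 0], [0, 0.65, 0, 0, 0, 0], [0, 0.4, 0, 0, 0, 0], [0, 0.2, 0, 0, 0, 0], [0, 0, 0, 0, 0, 0], [0, 0, 0, 0, 0, 0]]}}

```text
time: 27.48
ee_pos: [0.4443, 0.1964, 0.2249]
eef_rot: [0.001, 1.0, -0.0, -0.0]
ft_force: [-0.1, 0.2, -0.5]
width: 0.056
grip_force: 0.0
```

```bash
python3 - <<'E'
from chk import *
chk("wrist",[("25",.543,.296,.112),("50",.443,.196,.129)]);print(read_state()["ee_pos"])
c=chk("top",[("250",.615,-.1,.172),("100",.447,-.226,.145)])
E
```

```text
wrist 25 none
wrist 50 358 [0.4442 0.1944 0.1236] zmax 0.1302
[0.44429558 0.19639279 0.22497965]
top 250 107 [ 0.6152 -0.0997  0.1671] zmax 0.1741
top 100 93 [ 0.4471 -0.2242  0.14  ] zmax 0.1469
```

flask_100 is upright on ring_c. Now flask_50.

Call:
{"name": "carry_out", "arguments": {"moves": [[0, -0.03, 0.1, 0, 0, 0], [0, 0, 0.3, 0, 0, 0], [0, 0, 0.5, 0, 0, 0], [0, 0, 0.5, 0, 0, 0], [0, 0, 0.5, 0, 0, 0], [0, 0, 0.5, 0, 0, 0], [0, 0, 0.4, 0, 0, 0], [0, 0, 0.3, 0, 0, 0], [0, 0, 0.16, 0, 0, 0], [0, 0, 0, 0, 0, 0], [0, 0, 0, 0, 0, 0]]}}

```text
time: 28.95
ee_pos: [0.4444, 0.1963, 0.095]
eef_rot: [0.0, 1.0, 0.0, 0.0]
ft_force: [-0.3, -1.6, 0.3]
width: 0.0559
grip_force: 0.0
```

Call:
{"name": "carry_out", "arguments": {"moves": [[0, 0, 0, 0, 0, 0], [0, 0, 0, 0, 0, 0], [0, 0, 0, 0, 0, 0], [0, 0, 0, 0, 0, 0], [0, 0, 0, 0, 0, 0], [0, 0, 0, 0, 0, 0], [0, 0, 0, 0, 0, 0], [0, 0, 0, 0, 0, 0]], "fingers": 14, "force": 20}}

```text
time: 29.95
ee_pos: [0.4442, 0.196, 0.0946]
eef_rot: [0.0, 1.0, 0.0, 0.0]
ft_force: [0.3, 0.2, 0.6]
width: 0.0213
grip_force: 20.0
```

Call:
{"name": "carry_out", "arguments": {"moves": [[0, 0, -0.1, 0, 0, 0], [0, 0, -0.2, 0, 0, 0], [0, 0, -0.35, 0, 0, 0], [0, 0, -0.5, 0, 0, 0], [0, 0, -0.5, 0, 0, 0], [0, 0, -0.4, 0, 0, 0], [0, 0, -0.3, 0, 0, 0], [0, 0, -0.15, 0, 0, 0], [0, 0, 0, 0, 0, 0]]}}

```text
time: 31.08
ee_pos: [0.4441, 0.1961, 0.1946]
eef_rot: [0.0, 1.0, 0.0, 0.0]
ft_force: [-0.8, 0.1, -0.3]
width: 0.0216
grip_force: 19.9
```

Call:
{"name": "carry_out", "arguments": {"moves": [[-0.01, -0.1, 0, 0, 0, 0], [-0.02, -0.25, 0, 0, 0, 0], [-0.04, -0.45, 0, 0, 0, 0], [-0.05, -0.65, 0, 0, 0, 0], [-0.05, -0.75, 0, 0, 0, 0], [-0.06, -0.75, 0, 0, 0, 0], [-0.06, -0.75, 0, 0, 0, 0], [-0.05, -0.75, 0, 0, 0, 0], [-0.05, -0.65, 0, 0, 0, 0], [-0.04, -0.45, 0, 0, 0, 0], [-0.02, -0.3, 0, 0, 0, 0], [-0.01, -0.15, 0, 0, 0, 0], [0, -0.08, 0, 0, 0, 0], [0, 0, 0, 0, 0, 0], [0, 0, 0, 0, 0, 0]]}}

```text
time: 32.95
ee_pos: [0.4625, -0.0466, 0.1945]
eef_rot: [-0.0, 1.0, 0.0, -0.0]
ft_force: [0.7, 0.1, -0.9]
width: 0.0215
grip_force: 19.9
```

Call:
{"name": "carry_out", "arguments": {"moves": [[0, -0.01, 0.1, 0, 0, 0], [0, 0, 0.25, 0, 0, 0], [0, 0, 0.4, 0, 0, 0], [0, 0, 0.5, 0, 0, 0], [0, 0, 0.4, 0, 0, 0], [0, 0, 0.3, 0, 0, 0], [0, 0, 0.2, 0, 0, 0], [0, 0, 0.14, 0, 0, 0], [0, 0, 0.08, 0, 0, 0], [0, 0, 0.06, 0, 0, 0], [0, 0, 0.05, 0, 0, 0], [0, 0, 0.04, 0, 0, 0], [0, 0, 0, 0, 0, 0], [0, 0, 0, 0, 0, 0]]}}

```text
time: 34.7
ee_pos: [0.4625, -0.0475, 0.0938]
eef_rot: [0.0, 1.0, 0.0, 0.0]
ft_force: [-1.3, 0.5, -0.4]
width: 0.0214
grip_force: 19.9
```

Call:
{"name": "carry_out", "arguments": {"moves": [[0, 0, 0.025, 0, 0, 0], [0, 0, 0.02, 0, 0, 0], [0, 0, 0, 0, 0, 0], [0, 0, 0, 0, 0, 0]]}}

```text
time: 35.2
ee_pos: [0.4626, -0.0475, 0.092]
eef_rot: [0.0, 1.0, 0.0, 0.0]
ft_force: [0.0, -0.7, 0.5]
width: 0.0215
grip_force: 19.9
```

Call:
{"name": "carry_out", "arguments": {"moves": [[0, 0, 0.02, 0, 0, 0], [0, 0, 0.01, 0, 0, 0], [0, 0, 0, 0, 0, 0], [0, 0, 0, 0, 0, 0]]}}

```text
time: 35.7
ee_pos: [0.4632, -0.0477, 0.0913]
eef_rot: [0.0, 1.0, 0.0, 0.001]
ft_force: [1.4, -0.6, 6.4]
width: 0.0214
grip_force: 19.9
```

Call:
{"name": "carry_out", "arguments": {"moves": [[0, 0, 0, 0, 0, 0], [0, 0, 0, 0, 0, 0], [0, 0, 0, 0, 0, 0], [0, 0, 0, 0, 0, 0], [0, 0, 0, 0, 0, 0], [0, 0, -0.2, 0, 0, 0], [0, 0, -0.4, 0, 0, 0], [0, 0, -0.5, 0, 0, 0], [0, 0, -0.6, 0, 0, 0], [0, 0, -0.6, 0, 0, 0], [0, 0, -0.4, 0, 0, 0], [0, 0, -0.2, 0, 0, 0]], "fingers": 50}}

```text
time: 37.2
ee_pos: [0.4628, -0.0475, 0.2079]
eef_rot: [0.0, 1.0, 0.0, 0.001]
ft_force: [0.3, 0.3, -0.1]
width: 0.05
grip_force: 0.0
```

Call:
{"name": "carry_out", "arguments": {"moves": [[-0.05, 0.2, 0, 0, 0, 0], [-0.1, 0.45, 0, 0, 0, 0], [-0.17, 0.7, 0, 0, 0, 0], [-0.18, 0.8, 0, 0, 0, 0], [-0.18, 0.8, 0, 0, 0, 0], [-0.18, 0.8, 0, 0, 0, 0], [-0.18, 0.8, 0, 0, 0, 0], [-0.18, 0.8, 0, 0, 0, 0], [-0.18, 0.8, 0, 0, 0, 0], [-0.18, 0.8, 0, 0, 0, 0], [-0.18, 0.7, 0, 0, 0, 0], [-0.15, 0.45, 0, 0, 0, 0], [-0.08, 0.2, 0, 0, 0, 0], [0, 0.08, 0, 0, 0, 0], [0, 0, 0, 0, 0, 0], [0, 0, 0, 0, 0, 0]]}}

```text
time: 39.2
ee_pos: [0.5422, 0.2868, 0.2069]
eef_rot: [0.001, 1.0, 0.0, 0.0]
ft_force: [-0.4, -0.3, -0.3]
width: 0.05
grip_force: 0.0
```

```bash
python3 - <<'E'
from chk import *
chk("wrist",[("25",.543,.296,.112)]);print(read_state()["ee_pos"])
c=chk("top",[("250",.615,-.1,.172),("100",.447,-.226,.145),("50",.4625,-.0473,.126)])
E
```

```text
wrist 25 236 [0.5428 0.2959 0.1065] zmax 0.1127
[0.54225179 0.28696684 0.20697356]
top 250 105 [ 0.6157 -0.0998  0.1676] zmax 0.1748
top 100 92 [ 0.447  -0.2247  0.1405] zmax 0.1479
top 50 62 [ 0.4637 -0.0468  0.1213] zmax 0.1285
```

Call:
{"name": "carry_out", "arguments": {"moves": [[-0.01, 0.11, 0.1, 0, 0, 0], [-0.01, 0.12, 0.3, 0, 0, 0], [0, 0, 0.5, 0, 0, 0], [0, 0, 0.5, 0, 0, 0], [0, 0, 0.5, 0, 0, 0], [0, 0, 0.5, 0, 0, 0], [0, 0, 0.4, 0, 0, 0], [0, 0, 0.28, 0, 0, 0], [0, 0, 0.15, 0, 0, 0], [0, 0, 0, 0, 0, 0], [0, 0, 0, 0, 0, 0]]}}

```text
time: 40.67
ee_pos: [0.5433, 0.2971, 0.0782]
eef_rot: [0.0, 1.0, 0.0, 0.0]
ft_force: [-0.3, 0.3, 0.3]
width: 0.05
grip_force: 0.0
```

Call:
{"name": "carry_out", "arguments": {"moves": [[0, 0, 0, 0, 0, 0], [0, 0, 0, 0, 0, 0], [0, 0, 0, 0, 0, 0], [0, 0, 0, 0, 0, 0], [0, 0, 0, 0, 0, 0], [0, 0, 0, 0, 0, 0], [0, 0, 0, 0, 0, 0], [0, 0, 0, 0, 0, 0]], "fingers": 10, "force": 18}}

```text
time: 41.68
ee_pos: [0.543, 0.2968, 0.0776]
eef_rot: [0.0, 1.0, 0.0, 0.0]
ft_force: [0.7, -0.5, 1.8]
width: 0.0177
grip_force: 18.0
```

Call:
{"name": "carry_out", "arguments": {"moves": [[0, 0, -0.1, 0, 0, 0], [0, 0, -0.2, 0, 0, 0], [0, 0, -0.35, 0, 0, 0], [0, 0, -0.5, 0, 0, 0], [0, 0, -0.5, 0, 0, 0], [0, 0, -0.5, 0, 0, 0], [0, 0, -0.5, 0, 0, 0], [0, 0, -0.5, 0, 0, 0], [0, 0, -0.5, 0, 0, 0], [0, 0, -0.4, 0, 0, 0], [0, 0, -0.25, 0, 0, 0], [0, 0, -0.1, 0, 0, 0], [0, 0, 0, 0, 0, 0]]}}

```text
time: 43.3
ee_pos: [0.5429, 0.2968, 0.2533]
eef_rot: [0.0, 1.0, -0.0, -0.0]
ft_force: [-0.6, -0.5, -0.3]
width: 0.0176
grip_force: 18.0
```

Call:
{"name": "carry_out", "arguments": {"moves": [[0, -0.1, 0, 0, 0, 0], [0, -0.25, 0, 0, 0, 0], [0, -0.45, 0, 0, 0, 0], [-0.06, -0.6, 0, 0, 0, 0], [-0.08, -0.7, 0, 0, 0, 0], [-0.08, -0.7, 0, 0, 0, 0], [-0.08, -0.7, 0, 0, 0, 0], [-0.08, -0.7, 0, 0, 0, 0], [-0.08, -0.7, 0, 0, 0, 0], [-0.08, -0.7, 0, 0, 0, 0], [-0.08, -0.7, 0, 0, 0, 0], [-0.08, -0.7, 0, 0, 0, 0], [-0.08, -0.7, 0, 0, 0, 0], [-0.08, -0.7, 0, 0, 0, 0], [-0.08, -0.7, 0, 0, 0, 0], [-0.08, -0.7, 0, 0, 0, 0], [-0.08, -0.6, 0, 0, 0, 0], [-0.06, -0.4, 0, 0, 0, 0], [-0.04, -0.2, 0, 0, 0, 0], [0, 0, 0, 0, 0, 0]]}}

```text
time: 45.8
ee_pos: [0.5908, -0.1434, 0.2534]
eef_rot: [0.0, 1.0, 0.0, -0.0]
ft_force: [-0.1, 0.3, 0.2]
width: 0.0179
grip_force: 18.0
```

Call:
{"name": "carry_out", "arguments": {"moves": [[-0.02, -0.15, 0, 0, 0, 0], [-0.04, -0.3, 0, 0, 0, 0], [-0.05, -0.5, 0, 0, 0, 0], [-0.05, -0.6, 0, 0, 0, 0], [-0.05, -0.6, 0, 0, 0, 0], [-0.04, -0.5, 0, 0, 0, 0], [-0.03, -0.4, 0, 0, 0, 0], [-0.02, -0.28, 0, 0, 0, 0], [0, -0.15, 0, 0, 0, 0], [0, -0.05, 0, 0, 0, 0], [0, 0, 0, 0, 0, 0], [0, 0, 0, 0, 0, 0]]}}

```text
time: 47.3
ee_pos: [0.603, -0.2838, 0.2536]
eef_rot: [-0.0, 1.0, 0.0, 0.0]
ft_force: [0.5, -0.2, -0.1]
width: 0.0173
grip_force: 18.0
```

```bash
python3 - <<'E'
from h import *
print(read_state()["ee_pos"])
c=viewer.camera("scene");P=cloud(c);hsv=cv2.cvtColor(c["pixels"],cv2.COLOR_RGB2HSV)
m=(abs(P[...,2]-.026)<.006)&(np.hypot(P[...,0]-.603,P[...,1]+.285)<.05)&(hsv[...,1]>70);Q=P[m]
(x,y),rr=cv2.minEnclosingCircle((Q[:,:2]*1000).astype(np.float32));print(x,y,rr,len(Q))
save("s3.png",cv2.resize(c["pixels"][150:330,340:580],None,fx=3,fy=3))
E
```

```text
[ 0.60303654 -0.28375513  0.25357981]
603.251953125 -286.0715026855469 29.540708541870117 384
```

View pics/s3.png

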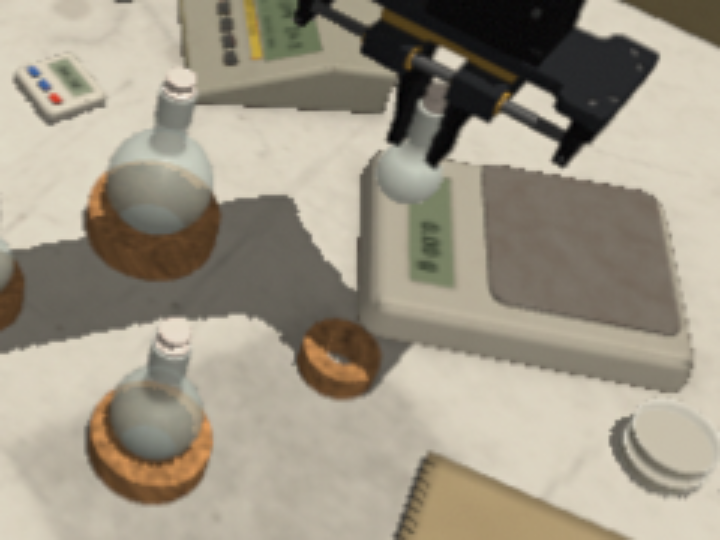

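The crop shows flask_25 upright in the jaws, above ring_a at (338,358), with flask_250 and flask_100 seated. Lower.

Call:
{"name": "carry_out", "arguments": {"moves": [[0, -0.025, 0.1, 0, 0, 0], [0, 0, 0.25, 0, 0, 0], [0, 0, 0.4, 0, 0, 0], [0, 0, 0.5, 0, 0, 0], [0, 0, 0.5, 0, 0, 0], [0, 0, 0.5, 0, 0, 0], [0, 0, 0.5, 0, 0, 0], [0, 0, 0.45, 0, 0, 0], [0, 0, 0.35, 0, 0, 0], [0, 0, 0.25, 0, 0, 0], [0, 0, 0.15, 0, 0, 0], [0, 0, 0.12, 0, 0, 0], [0, 0, 0.1, 0, 0, 0], [0, 0, 0.06, 0, 0, 0], [0, 0, 0.05, 0, 0, 0], [0, 0, 0.03, 0, 0, 0], [0, 0, 0, 0, 0, 0], [0, 0, 0, 0, 0, 0]]}}

```text
time: 49.6
ee_pos: [0.6029, -0.2854, 0.0812]
eef_rot: [0.0, 1.0, 0.0, 0.0]
ft_force: [-0.1, 0.0, -0.4]
width: 0.0176
grip_force: 18.0
```

Call:
{"name": "carry_out", "arguments": {"moves": [[0, 0, 0.025, 0, 0, 0], [0, 0, 0.02, 0, 0, 0], [0, 0, 0, 0, 0, 0], [0, 0, 0, 0, 0, 0]]}}

```text
time: 50.1
ee_pos: [0.6033, -0.2855, 0.0798]
eef_rot: [0.0, 1.0, -0.0, 0.001]
ft_force: [-0.0, -0.3, 5.2]
width: 0.0174
grip_force: 18.0
```

Call:
{"name": "carry_out", "arguments": {"moves": [[0, 0, 0.01, 0, 0, 0], [0, 0, 0.01, 0, 0, 0], [0, 0, 0, 0, 0, 0], [0, 0, 0, 0, 0, 0]]}}

```text
time: 50.6
ee_pos: [0.6037, -0.2856, 0.0795]
eef_rot: [0.0, 1.0, -0.0, 0.001]
ft_force: [1.0, 0.1, 9.1]
width: 0.0178
grip_force: 18.0
```

Call:
{"name": "carry_out", "arguments": {"moves": [[0, 0, -0.02, 0, 0, 0], [0, 0, 0, 0, 0, 0], [0, 0, 0, 0, 0, 0], [0, 0, 0, 0, 0, 0], [0, 0, 0, 0, 0, 0], [0, 0, -0.2, 0, 0, 0], [0, 0, -0.4, 0, 0, 0], [0, 0, -0.5, 0, 0, 0], [0, 0, -0.6, 0, 0, 0], [0, 0, -0.6, 0, 0, 0], [0, 0, -0.6, 0, 0, 0], [0, 0, -0.6, 0, 0, 0], [0, 0, -0.4, 0, 0, 0], [0, 0, -0.2, 0, 0, 0]], "fingers": 50}}

```text
time: 52.35
ee_pos: [0.603, -0.2855, 0.2448]
eef_rot: [0.0, 1.0, -0.0, 0.001]
ft_force: [0.1, 0.2, -0.2]
width: 0.0502
grip_force: 0.0
```

Call:
{"name": "carry_out", "arguments": {"moves": [[0, 0.3, -0.2, 0, 0, 0], [0, 0.7, 0, 0, 0, 0], [0, 0.8, 0, 0, 0, 0], [0, 0.8, 0, 0, 0, 0], [0, 0.8, 0, 0, 0, 0], [0, 0.8, 0, 0, 0, 0], [0, 0.8, 0, 0, 0, 0], [0, 0.8, 0, 0, 0, 0], [0, 0.8, 0, 0, 0, 0], [0, 0.8, 0, 0, 0, 0], [0, 0.8, 0, 0, 0, 0], [0, 0.8, 0, 0, 0, 0], [0, 0.5, 0, 0, 0, 0], [0, 0.2, 0, 0, 0, 0], [0, 0, 0, 0, 0, 0], [0, 0, 0, 0, 0, 0]]}}

```text
time: 54.35
ee_pos: [0.603, 0.1011, 0.2514]
eef_rot: [0.001, 1.0, -0.0, 0.0]
ft_force: [-0.2, -0.2, -0.8]
width: 0.0498
grip_force: 0.0
```

```bash
python3 - <<'E'
from chk import *
c=chk("top",[("250",.615,-.1,.172),("100",.447,-.226,.145),("50",.4625,-.0473,.126),("25",.603,-.285,.113)])
save("t9.png",cv2.resize(c["pixels"][120:280,280:480],None,fx=3.5,fy=3.5));c=viewer.camera("scene");save("s9.png",cv2.resize(c["pixels"][150:340,280:520],None,fx=3,fy=3))
E
```

```text
top 250 108 [ 0.6159 -0.0988  0.167 ] zmax 0.174
top 100 90 [ 0.4471 -0.2244  0.1397] zmax 0.1463
top 50 61 [ 0.4638 -0.0477  0.1212] zmax 0.1279
top 25 42 [ 0.6058 -0.2829  0.1077] zmax 0.1144
```

View pics/t9.png

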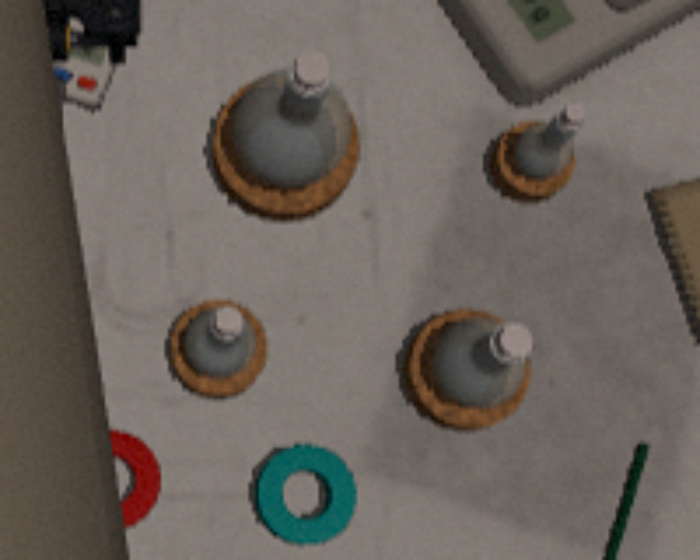

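View pics/s9.png

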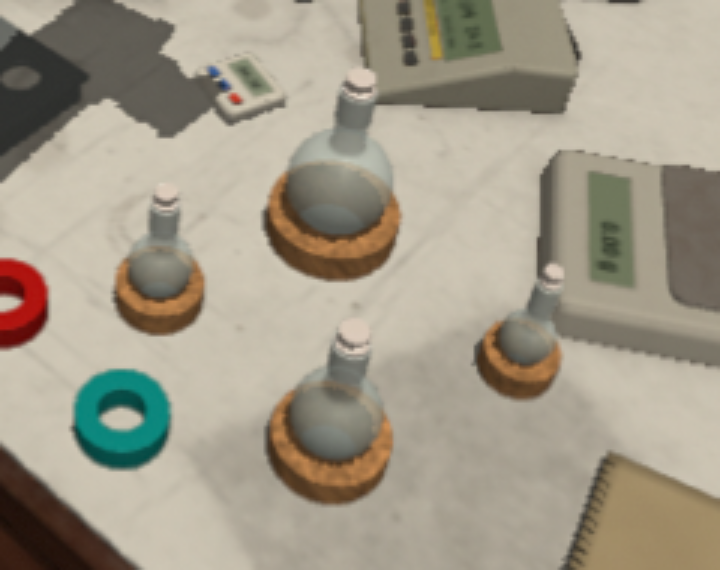

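Both views show all four flasks seated in their rings with the stoppers above the ring centres. flask_25 leans about 3°, well inside the 14° limit. The arm is clear, so I'm handing in.

```bash
python3 -c "
from bench import r
print(r.close_job())"
```

```text
the job is handed in; nothing more can be done
None
```

All four flasks are on their matching cork rings, upright and released, and the job was handed in after about 54 s on the robot's clock; the hand-in returned no verdict.

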